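Fill the medicine jar row

ROBOT

A 6-joint arm with a two-finger parallel gripper is mounted at the origin on a cart in front of the work surface, level with it; the furniture and walls round the work are solid. World frame = base frame: x ahead of the robot, y to its left, z up, the work surface at z = 0. Lengths are in m, angles in degrees, forces in N, time in s.
With the tool pointing down it reaches from about 0.4 to 0.825 m from the base axis. Payload 7 kg.
Tool frame: the origin (TCP) lies midway between the tips of the shut fingers; the grasp point (between the pads) lies ctrl.tcp_to_grasp behind it (ctrl.tcp_to_grasp is the distance from the TCP to the grasp point, in m); z points along the fingers, y is the line along which they close (so a half turn about z gives the same grasp; the last joint's range is limited). The gripper opens to 88 mm and grips with 3 to 60 N. Pads are 19 mm wide; open, the fingers measure 130 mm over their backs; the gripper's body (78 mm by 193 mm) begins 47 mm behind the grasp point.
Start: joints at [-56.603, 20.546, 0.682, 0, -70.136, -16.507], TCP at [0.196, -0.646, 0.227] pointing down, gripper open.
Joint ranges: [-176.03, 176.03], [-82.01, 121.73], [-58.28, 71.71], [-173.87, 95.51], [-174.79, -0.11], [-173.66, 173.66]. Speed limits (degrees/s): [136.94, 136.94, 172.46, 180, 180, 180].

INTERFACE

Orientations are given as [roll, pitch, yaw] about the fixed x, y, z axes, in that order (R = Rz(yaw) Ry(pitch) Rx(roll)).
In Python, from plant import ctrl, imaging, close_job gives the robot as it stands.
- The arm moves only by the shell command python3 -m crank 'ROWS'. ROWS is JSON, a list of rows, each a list of 3 entries, a list of its own where there are three numbers: the shift along the world's x, y, z in m, then the turn, a rotation vector about the world's x, y, z in degrees, then the opening, from -1 (shut) to 1 (fully open), so that 0 is half open. A call has 1 to 12 rows; each row shifts and turns the commanded pose from where the row before left it; what a row does not reach is not made up. A row lasts 1/10 s, in which the tool goes at most 50 mm and 8.59 degrees, less where a joint would pass 70% of its speed; a pose out of reach is approached as far as the arm can. A call is refused whole if a number of a shift passes 0.05 or a number of a turn 8.59, either way. A call with a gripper value outside its range is refused whole. The fingers move at their own pace and stop on an object; the grip force is fixed at half the most. Time passes only in rows, so rows that do not move let the fingers close. It gives the time, the measured TCP pose, the force, the opening and the grip force at its end, in the units of the state.
- ctrl.get_obs(): the state, without advancing time (a new reading comes with each control period).
- imaging.snapshot(name): name is "side" or "top" or "wrist"; returns (picture, depth): 384x512x3 uint8, blue, green, red; 384x512 float32, m along the optical axis (not along the pixel's ray), 0 where there is no reading.
- imaging.camera_model(name): a dict with "mtx" (3x3 intrinsics, pixels), "R" (3x3) and "t" (3): a world point X has camera coordinates R X + t. Camera axes: x right, y down, z forward; pixel columns grow to the right and rows downward; lengths in m; the calibration is good to about 2 mm. A picture is of the moment at which its call begins: read the wrist's pose just before it. camera_model takes no time and is no camera call; for the wrist camera it gives the pose at the moment of the call.
- close_job(): hands the job in; it is judged then, once.
The state is a dict: "clock": time; "joint_pos": joint angles; "qvel": joint speeds; "tau": joint torques, N m; "tool_pos": TCP position; "orientation": TCP orientation; "force": force on the tool from outside, world axes, zero at the start; "moment": the same for the moment, N m; "opening": finger opening in m; "gripper_force": force on a finger pad.
Only numpy, scipy, OpenCV 4.12 (cv2) and the standard library are available. Lean on these libraries where they do the work, as an engineer would, in place of code of your own. Each camera call takes 0.05 s, during which the arm holds its last target. There are 200 camera calls.

TASK

Slide the blue retainer on the low shelf fully open, away from the jar it holds. Stand the three small dark red medicine jars with green caps from the worktop on the shelf beside the one already there, in a single upright row between the end stop and the retainer, then slide the retainer up until the four jars stand snugly side by side and let go. Keep the jars upright throughout and leave everything else on the worktop where it is.

Things in the scene. Friction and masses are not known exactly. Their poses are not given: they have to be found in the camera images.
- shelf: fixed white low shelf, 90 mm deep (x) and 316 mm long (y), board top 50 mm above the worktop; origin at the centre of its footprint on the worktop, x to its back, y along the row toward the end stop, z up. Front lip 8 mm high and back rail 14 mm high above the board leave a 62 mm deep channel centred on x = 0. White end stop 50 mm high above the board, its inner face at y = +145 mm.
- row_line (a point): point on top of the board, midway along the shelf, on the centre line of the row; axes as shelf
- retainer (a joint): slide of the blue retainer along the shelf, m: 0 as close to the end stop as it goes (55 mm between its face and the stop), 0.17 fully open (225 mm); the gap is 55 mm plus this value. Runs toward the shelf's -y as it opens, friction about 1.5 N, stays where it is left. Four jars standing in contact need a gap of 180 mm.
- retainer_grip (a point): point to grip the retainer, on the axis of its upright black round post 24 mm across, 20 mm below the post's rounded top (the top is 75 mm above the board, this point 55 mm above it); the retainer's pressing face is 42 mm from the post's axis, toward the shelf's +y, and is 56 mm wide and 60 mm high above the board. Axes as shelf
- jar_0: loose dark red medicine jar with pink label and dark green screw cap, cylinder 45 mm across and 56 mm high, cap 39 mm across up to 72 mm, 60 to 120 g; origin at the centre of its underside, z up. The four jars are alike. Stands on the shelf by the end stop at the start.
- jar_1: loose dark red medicine jar with pink label and dark green screw cap, cylinder 45 mm across and 56 mm high, cap 39 mm across up to 72 mm, 60 to 120 g; origin at the centre of its underside, z up. The four jars are alike. Stands on the worktop at the start.
- jar_2: loose dark red medicine jar with pink label and dark green screw cap, cylinder 45 mm across and 56 mm high, cap 39 mm across up to 72 mm, 60 to 120 g; origin at the centre of its underside, z up. The four jars are alike. Stands on the worktop at the start.
- jar_3: loose dark red medicine jar with pink label and dark green screw cap, cylinder 45 mm across and 56 mm high, cap 39 mm across up to 72 mm, 60 to 120 g; origin at the centre of its underside, z up. The four jars are alike. Stands on the worktop at the start.
- bottle_a: bystander: white plastic infusion bottle, 52x56 mm, 143 mm high, standing among the jars; origin at the centre of its underside
- bottle_b: bystander: the same kind of infusion bottle, right of the shelf
- pots: bystander: dark grey pen pot with pens, 84 mm across, 174 mm high, right of the shelf; origin at the centre of its underside
Mind the look-alikes: they are no part of the job. What is shaped like the jar_3 but yellow is not meant.

How it is judged (in metres and radians):
On the way:
1. the retainer is slid fully open (within 15 mm of its end) (value of joint retainer above 0.155 m), for 0.1 s.
At the end, for the whole second after the job is handed in: All four jars stand upright (within 0.1 rad) and at rest on the shelf's board, each centre within 9.5 mm of the row's centre line, between the end stop and the retainer, and the retainer leaves a gap of less than 188 mm (joint below 0.133), so at most 8 mm of play in the row of four 45 mm jars (x of jar_0 in the frame of row_line between -0.0095 and 0.0095 m and y of jar_0 in the frame of row_line between -0.03 and 0.135 m and z of jar_0 in the frame of row_line between -0.004 and 0.004 m and angle between each of jar_0, jar_1, jar_2, jar_3's own z axis and vertical below 0.1 rad and linear speed of each of jar_0, jar_1, jar_2, jar_3 below 0.02 m/s and x of jar_1 in the frame of row_line between -0.0095 and 0.0095 m and y of jar_1 in the frame of row_line between -0.03 and 0.135 m and z of jar_1 in the frame of row_line between -0.004 and 0.004 m and x of jar_2 in the frame of row_line between -0.0095 and 0.0095 m and y of jar_2 in the frame of row_line between -0.03 and 0.135 m and z of jar_2 in the frame of row_line between -0.004 and 0.004 m and x of jar_3 in the frame of row_line between -0.0095 and 0.0095 m and y of jar_3 in the frame of row_line between -0.03 and 0.135 m and z of jar_3 in the frame of row_line between -0.004 and 0.004 m and value of joint retainer below 0.133 m); the robot touches nothing.
It fails at once if a jar is tipped by more than 0.6 rad (angle between any of jar_0, jar_1, jar_2, jar_3's own z axis and vertical above 0.6 rad).
It fails at once if a bystander is shifted by more than 30 mm or tipped (distance of any of bottle_a, bottle_b, pots from where it was at the start of the episode above 0.03 m or angle between any of bottle_a, bottle_b, pots's own z axis and vertical above 0.4 rad).
It also fails if it takes over 72 s, if anything falls off the work surface, if the arm or the gripper's body presses on something with over 40 N, if the wrist force passes 120 N, or if a joint passes its speed limit or range.

## Working session

There is one attempt and no reset: what is moved stays moved. The work goes in short steps, Python scripts to look and compute and a shell command to move; the robot and the scene stay as the last step left them, time stands still between calls to the robot, and variables do not carry over. Pictures are saved under pics/ and viewed, at most 10 in all, crops included, and the job is handed in when it is done.

```bash
mkdir -p pics; ls; python3 - <<'E'
from plant import ctrl, imaging
import cv2, numpy as np
o=ctrl.get_obs(); print(o, ctrl.tcp_to_grasp)
for n in ("top","side"):
    p,d=imaging.snapshot(n); cv2.imwrite(f"pics/{n}0.png",p); np.save(f"pics/{n}0.npy",d); m=imaging.camera_model(n); print(n,m)
    np.savez(f"pics/{n}cam.npz",**m)
E
```

```text
pics
{'clock': 0.0, 'joint_pos': array([-5.66013605e+01,  2.05925717e+01,  6.32636693e-01, -1.99847762e-02,
       -7.01347268e+01, -1.65077550e+01]), 'qvel': array([ 0.01416009, -0.00036187,  0.02154966, -0.07627041, -0.16406283,
       -0.04480948]), 'tau': array([ 1.61805350e-03, -5.82719851e+01,  2.93057960e+01,  6.99688330e+00,
        6.78254830e-03, -1.68765077e-04]), 'tool_pos': array([ 0.19596017, -0.64541451,  0.22560164]), 'orientation': array([ 1.79903901e+02, -8.88793970e-03, -1.63115915e+02]), 'force': array([-0.66310153,  0.3306381 , -0.14509859]), 'moment': array([ 0.01816452, -0.03772496,  0.01187561]), 'gripper_force': 0.0, 'opening': 0.08779671567369851} 0.0188
top {'mtx': array([[472.71242965,   0.        , 253.48340837],
       [  0.        , 472.71242965, 193.76066791],
       [  0.        ,   0.        ,   1.        ]]), 'R': array([[ 0.00458593, -0.99998829, -0.00154287],
       [-0.99635801, -0.0044379 , -0.08515297],
       [ 0.08514513,  0.00192775, -0.99636669]]), 't': array([-0.00928612,  0.50615332,  1.53879223])}
side {'mtx': array([[428.91548706,   0.        , 260.49037181],
       [  0.        , 428.91548706, 192.74954762],
       [  0.        ,   0.        ,   1.        ]]), 'R': array([[-0.87645598, -0.4814809 , -0.00103319],
       [-0.23634935,  0.43210228, -0.87030259],
       [ 0.41948052, -0.76253771, -0.49251633]]), 't': array([0.43716137, 0.22800192, 0.91016705])}
```

View pics/top0.png

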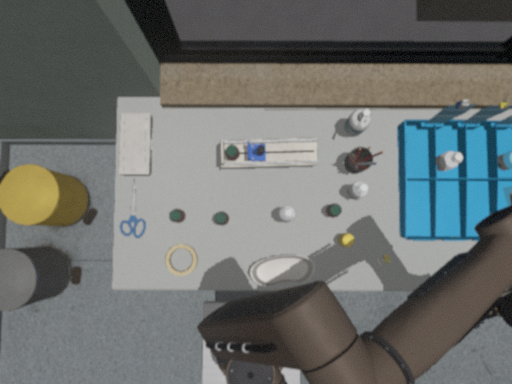

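View pics/side0.png

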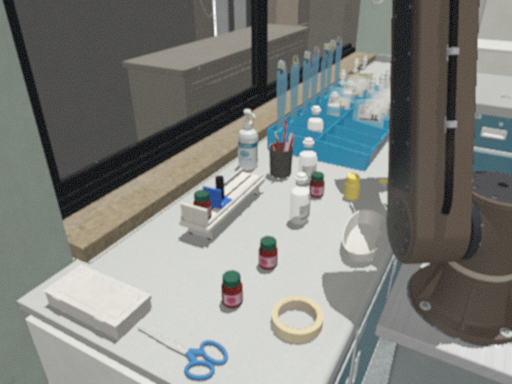

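Top view (image up = +x, left = +y): the shelf is at (220–317, 140–168), the end stop on its left, with jar_0 at (232,152) and the blue retainer with its black post near (257,151). Worktop jars are at (177,215), (221,218) and (334,210). The look-alike at (347,240) is yellow, so it is not meant. bottle_a is at (287,213). Bottle_b is about (359,190) and the pen pot (359,160).

```bash
cat > h.py <<'E'
import cv2, numpy as np
from plant import ctrl, imaging
def ray(m,uv,z):
    "world point on plane z seen at pixel uv"
    d=m["R"].T@np.linalg.solve(m["mtx"],[uv[0],uv[1],1.]); c=-m["R"].T@m["t"]
    return c+d*(z-c[2])/d[2]
def blobs(mask,amin=15):
    n,l,s,c=cv2.connectedComponentsWithStats(mask.astype(np.uint8))
    return [(c[i],s[i]) for i in range(1,n) if s[i][4]>=amin]
def cloud(m,d):
    v,u=np.mgrid[:d.shape[0],:d.shape[1]]
    p=np.stack([(u-m["mtx"][0,2])/m["mtx"][0,0]*d,(v-m["mtx"][1,2])/m["mtx"][1,1]*d,d],-1)
    return (p-m["t"])@m["R"]
def masks(p):
    h=cv2.cvtColor(p,cv2.COLOR_BGR2HSV); H,S,V=h[...,0],h[...,1],h[...,2]
    return dict(green=(H>55)&(H<95)&(S>80)&(V<130),blue=(H>105)&(H<125)&(S>150)&(V>80))
E
python3 - <<'E'
from h import *
for n in("top","side"):
    p=cv2.imread(f"pics/{n}0.png"); d=np.load(f"pics/{n}0.npy"); m=dict(np.load(f"pics/{n}cam.npz")); P=cloud(m,d); M=masks(p)
    for k,z in(("green",.072),("blue",.11)):
        for c,s in blobs(M[k]): print(n,k,c.round(1),s[4],ray(m,c,z).round(4),"zdepth",P[int(c[1]),int(c[0])].round(3), "elev",ray(m,c,.122).round(4) if k=="green" else "")
    if n=="top":
        h=P[...,2]; b=(abs(h-.064)<.004)|(abs(h-.058)<.003)|(abs(h-.05)<.003); b[:130]=0;b[175:]=0;b[:,:212]=0;b[:,325:]=0
        pts=P[b]; print("shelf",len(pts),cv2.minAreaRect(pts[:,:2].astype(np.float32)), np.median(pts[:,2]))
        for nm,(u0,v0,u1,v1),z in(("bottleA",(272,195,305,228),.1),("bottleB",(345,178,372,202),.1),("pot",(340,143,385,175),.1)):
            q=P[v0:v1,u0:u1].reshape(-1,3); q=q[q[:,2]>.03]; print(nm,q.min(0).round(3),q.max(0).round(3))
        dark=(p.max(2)<60); dark[:138]=0;dark[165:]=0;dark[:,248:]&=True; dark[:,:240]=0; dark[:,280:]=0
        for c,s in blobs(dark,8): print("dark",c,s,ray(m,c,.125).round(4))
cv2.imwrite("pics/crop0.png",cv2.resize(cv2.imread("pics/top0.png")[120:260,150:400],None,fx=3,fy=3,interpolation=cv2.INTER_CUBIC))
E
```

```text
shelf 1774 ((0.641120970249176, -0.055239126086235046), (0.09109792858362198, 0.3161078691482544), 1.9302197694778442) 0.05289411066042355
bottleA [ 0.373 -0.139  0.03 ] [ 0.466 -0.01   1.576]
bottleB [ 0.373 -0.364  0.03 ] [ 0.543 -0.01   1.576]
pot [ 0.373 -0.396  0.03 ] [ 0.653 -0.01   1.576]
side green [317.  176.5] 65 [ 0.4468 -0.2477  0.072 ] zdepth [ 0.45  -0.248  0.073] elev [ 0.4127 -0.1561  0.122 ]
side green [201.4 195.4] 116 [0.6777 0.0048 0.072 ] zdepth [0.629 0.069 0.119] elev [0.6236 0.0745 0.122 ]
side green [267.7 243.2] 147 [0.4197 0.11   0.072 ] zdepth [0.422 0.108 0.071] elev [0.388  0.1705 0.122 ]
side green [231.1 278.8] 204 [0.4278 0.2518 0.072 ] zdepth [0.43  0.249 0.071] elev [0.3954 0.3    0.122 ]
side blue [216.4 197.1] 245 [0.5986 0.0465 0.11  ] zdepth [0.624 0.013 0.086] elev
```

View pics/crop0.png

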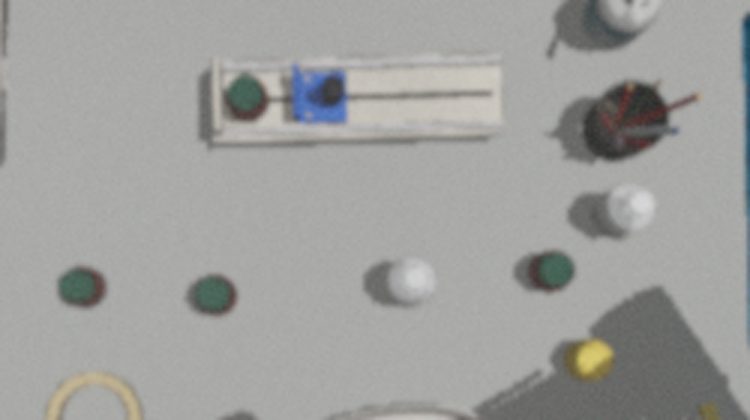

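The crop confirms that the three red jars with green caps (top-image pixels (177,215), (221,218), (334,210)) are the ones meant. The yellow one at (347,240) and the white bottles are not.

```bash
python3 - <<'E'
from h import *
from scipy.spatial.transform import Rotation as Ro
p=cv2.imread("pics/top0.png"); d=np.load("pics/top0.npy"); m=dict(np.load("pics/topcam.npz")); P=cloud(m,d)
h=cv2.cvtColor(p,cv2.COLOR_BGR2HSV); 
b,g,r=[p[...,i].astype(int) for i in range(3)]
gm=(g-r>15)&(g-b>-5)&(g<120); gm[:130]=0;gm[250:]=0;gm[:,:150]=0;gm[:,400:]=0
for c,s in blobs(gm): print("green",c.round(1),s[4],ray(m,c,.072).round(4),ray(m,c,.122).round(4),P[int(c[1]),int(c[0]),2])
for nm,(u,v) in dict(bA=(287,213),bB=(360,189),yel=(347,240)).items(): print(nm,ray(m,(u,v),.143 if nm!="yel" else .072).round(3),P[v,u].round(3))
dk=(p.max(2)<75); dk[:140]=0;dk[162:]=0;dk[:,:252]=0;dk[:,272:]=0
for c,s in blobs(dk,8): print("dark",c.round(1),s,ray(m,c,.125).round(4),P[int(c[1]),int(c[0])].round(3))
bl=(b-r>60);bl[:130]=0;bl[170:]=0;bl[:,:220]=0;bl[:,320:]=0
for c,s in blobs(bl): print("blue",c.round(1),s)
w=imaging.camera_model("wrist"); o=ctrl.get_obs(); R=Ro.from_euler("xyz",o["orientation"],degrees=True).as_matrix()
c=-w["R"].T@w["t"]; print("cam in tool",R.T@(c-o["tool_pos"]),"axes(z,x)",(R.T@w["R"].T)[:,2],(R.T@w["R"].T)[:,0],w["mtx"][0,0])
E
```

```text
green [231.2 150.6] 82 [0.6411 0.0654 0.072 ] [0.6322 0.0629 0.122 ] 0.12515648286664602
green [334.9 209.4] 85 [ 0.4531 -0.2667  0.072 ] [ 0.4504 -0.2582  0.122 ] 0.07256170665852187
green [175.3 214.7] 75 [0.4338 0.2413 0.072 ] [0.4318 0.2329 0.122 ] 0.06851632358859305
green [220.3 217.5] 83 [0.4256 0.098  0.072 ] [0.4239 0.0944 0.122 ] 0.06967518139063285
bA [ 0.438 -0.109  0.143] [ 0.438 -0.109  0.147]
bB [ 0.512 -0.331  0.143] [ 0.512 -0.332  0.142]
yel [ 0.356 -0.304  0.072] [ 0.356 -0.304  0.071]
dark [260.  150.3] [258 147   5   7  30] [ 0.633  -0.0269  0.125 ] [ 0.633 -0.027  0.132]
blue [254.2 153. ] [248 143  17  18 156]
cam in tool [ 0.06722645  0.00081668 -0.15759168] axes(z,x) [-2.49739832e-01 -2.65150051e-04  9.68312938e-01] [-1.71889858e-04  9.99999959e-01  2.29494296e-04] 272.99676671810806
```

```bash
R='[[0.022,0.031,0.006],[0,0,3.735],1]'; python3 -m crank '[[[0.022,0.031,0.006],[0,0,3.735],1],[[0.022,0.031,0.006],[0,0,3.735],1],[[0.022,0.031,0.006],[0,0,3.735],1],[[0.022,0.031,0.006],[0,0,3.735],1],[[0.022,0.031,0.006],[0,0,3.735],1],[[0.022,0.031,0.006],[0,0,3.735],1],[[0.022,0.031,0.006],[0,0,3.735],1],[[0.022,0.031,0.006],[0,0,3.735],1],[[0.022,0.031,0.006],[0,0,3.735],1],[[0.022,0.031,0.006],[0,0,3.735],1],[[0.022,0.031,0.006],[0,0,3.735],1],[[0.022,0.031,0.006],[0,0,3.735],1]]'; python3 -m crank '[[[0.022,0.031,0],[0,0,3.735],1],[[0.022,0.031,0],[0,0,3.735],1],[[0.022,0.031,0],[0,0,3.735],1],[[0.022,0.031,0],[0,0,3.735],1],[[0.022,0.031,0],[0,0,3.735],1],[[0.022,0.031,0],[0,0,3.735],1],[[0.022,0.031,0],[0,0,3.735],1],[[0.022,0.031,0],[0,0,3.735],1],[[0,0,0],[0,0,0],1],[[0,0,0],[0,0,0],1]]'
python3 - <<'E'
from h import *
w=imaging.camera_model("wrist"); o=ctrl.get_obs(); p,d=imaging.snapshot("wrist"); cv2.imwrite("pics/w1.png",p); np.save("pics/w1.npy",d); np.savez("pics/w1cam.npz",**w)
print(o["tool_pos"],o["orientation"],o["joint_pos"].round(1),o["clock"])
E
```

```text
clock: 1.3
tool_pos: [0.4606, -0.2723, 0.2987]
orientation: [180.0, 0.0, -118.1]
force: [1.1, -0.5, 0.7]
opening: 0.0874
gripper_force: 0.0
clock: 2.3
tool_pos: [0.6361, -0.025, 0.2975]
orientation: [179.9, -0.0, -88.3]
force: [-0.2, -0.7, -0.1]
opening: 0.0879
gripper_force: 0.0
[ 0.63612332 -0.02498942  0.29747338] [ 1.79893071e+02 -1.44463880e-02 -8.83460862e+01] [ 15.3  15.    2.   -0.  -77.1 -13.6] 2.3
```

View pics/w1.png

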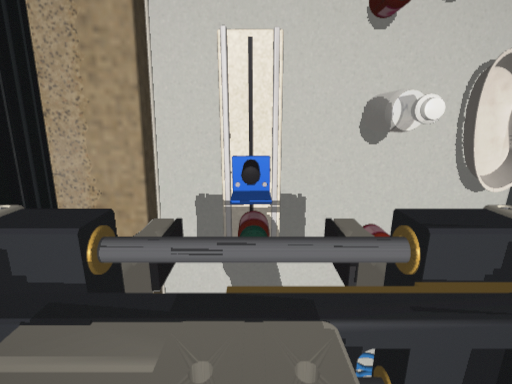

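The wrist view (image up = -y, right = -x) shows the retainer post at (250,173) on its blue block, with the slot running up the board. The shelf's far end is near row 30. Jar_0's cap shows at (252,225), partly hidden by the gripper. Next I fit the shelf axis and the post.

```bash
python3 - <<'E'
from h import *
p=cv2.imread("pics/w1.png"); d=np.load("pics/w1.npy"); m=dict(np.load("pics/w1cam.npz")); P=cloud(m,d)
roi=np.zeros(d.shape,bool); roi[20:195,200:300]=1
X=P[roi]; z=X[:,2]
print("hist",np.histogram(z,bins=np.arange(-.01,.14,.01)))
# shelf silhouette edges per row: leftmost/rightmost columns above worktop
L=[];Rr=[]
for v in range(45,150):
    u=np.where(P[v,190:310,2]>.03)[0]
    if len(u)>10: L.append(P[v,190+u[0]]);Rr.append(P[v,190+u[-1]])
for nm,E in(("back",np.array(L)),("front",np.array(Rr))):
    k=np.polyfit(E[:,1],E[:,0],1); r=E[:,0]-np.polyval(k,E[:,1]); ok=abs(r)<.004
    k=np.polyfit(E[ok,1],E[ok,0],1); print(nm,"yaw",np.degrees(np.arctan(-k[0])).round(2),"x at y=-.055",np.polyval(k,-.055).round(4),"z",np.median(E[:,2]).round(3),ok.sum())
S=X[(z>.035)&(z<.075)]; print("y min end",np.percentile(S[:,1],[.2,1,3]))
t=(P[...,2]>.118)&(P[...,2]<.135); t[:140]=0;t[200:]=0;t[:,:230]=0;t[:,275:]=0
q=P[t]; print("post top",len(q),q.mean(0).round(4),q.min(0).round(4),q.max(0).round(4))
s=(P[...,2]>.08)&(P[...,2]<.116)&roi; q=P[s]; print("upper",q.min(0),q.max(0))
h=p.astype(int); bl=(h[...,0]-h[...,2]>60)&roi; q=P[bl]; 
for zz in np.arange(.05,.12,.01):
    a=q[abs(q[:,2]-zz)<.005]; 
    if len(a): print("blue z",zz.round(3),len(a),a.min(0).round(3),a.max(0).round(3))
E
```

```text
hist (array([5601, 1415,    0,    0,    0, 5496, 3390, 1072,   78,   54,   17,
         19,   18,  277,    0]), array([-0.01,  0.  ,  0.01,  0.02,  0.03,  0.04,  0.05,  0.06,  0.07,
        0.08,  0.09,  0.1 ,  0.11,  0.12,  0.13,  0.14]))
back yaw 1.95 x at y=-.055 0.6838 z 0.048 46
front yaw 2.11 x at y=-.055 0.5954 z 0.048 43
y min end [-0.21172804 -0.20963552 -0.20602701]
post top 281 [ 0.6389 -0.0287  0.124 ] [ 0.6271 -0.0397  0.1182] [ 0.6506 -0.0168  0.1261]
upper [ 0.61210094 -0.03988005  0.08009298] [0.66458081 0.00912284 0.1158634 ]
blue z 0.05 3 [ 0.611 -0.028  0.054] [ 0.667 -0.012  0.055]
blue z 0.06 916 [ 0.611 -0.043  0.055] [0.667 0.009 0.065]
blue z 0.07 57 [ 0.613 -0.04   0.065] [0.664 0.009 0.075]
blue z 0.08 67 [ 0.612 -0.034  0.075] [0.665 0.009 0.083]
blue z 0.09 4 [ 0.628 -0.035  0.085] [ 0.651 -0.029  0.091]
blue z 0.11 1 [ 0.628 -0.032  0.106] [ 0.628 -0.032  0.106]
```

```bash
python3 -m crank '[[[0.003,-0.0035,-0.03],[0,0,0.35],1],[[0,0,-0.04],[0,0,0],1],[[0,0,-0.04],[0,0,0],1],[[0,0,-0.04],[0,0,0],1],[[0,0,-0.035],[0,0,0],1],[[0,0,-0.0265],[0,0,0],1],[[0,0,0],[0,0,0],1],[[0,0,0],[0,0,0],-1],[[0,0,0],[0,0,0],-1],[[0,0,0],[0,0,0],-1],[[0,0,0],[0,0,0],-1],[[0,0,0],[0,0,0],-1]]'
```

```text
clock: 3.55
tool_pos: [0.6394, -0.0293, 0.0879]
orientation: [-179.9, 0.0, -88.1]
force: [-0.1, -0.1, -0.2]
opening: 0.053
gripper_force: 0.0
```

Slide open after the fingers finish closing: 146 mm along the shelf's -y is (+0.005, -0.146).

```bash
python3 -m crank '[[[0,0,0],[0,0,0],-1],[[0,0,0],[0,0,0],-1],[[0,0,0],[0,0,0],-1],[[0,0,0],[0,0,0],-1],[[0,0,0],[0,0,0],-1],[[0,0,0],[0,0,0],-1]]';python3 -m crank '[[[0.0005,-0.012,0],[0,0,0],-1],[[0.0005,-0.015,0],[0,0,0],-1],[[0.0005,-0.015,0],[0,0,0],-1],[[0.0005,-0.015,0],[0,0,0],-1],[[0.0005,-0.015,0],[0,0,0],-1],[[0.0005,-0.015,0],[0,0,0],-1],[[0.0005,-0.015,0],[0,0,0],-1],[[0.0005,-0.015,0],[0,0,0],-1],[[0.0005,-0.015,0],[0,0,0],-1],[[0.0005,-0.014,0],[0,0,0],-1],[[0,0,0],[0,0,0],-1],[[0,0,0],[0,0,0],-1]]'
```

```text
clock: 4.15
tool_pos: [0.6397, -0.0293, 0.0871]
orientation: [-179.9, 0.0, -88.1]
force: [4.1, -1.1, -2.7]
opening: 0.0234
gripper_force: 30.0
clock: 5.35
tool_pos: [0.6446, -0.1772, 0.0871]
orientation: [-179.9, -0.0, -88.1]
force: [5.4, -1.7, -3.3]
opening: 0.0232
gripper_force: 30.0
```

```bash
python3 -m crank '[[[0,0,0],[0,0,0],1],[[0,0,0],[0,0,0],1],[[0,0,0],[0,0,0],1],[[0,0,0],[0,0,0],1],[[0,0,0.04],[0,0,0],1],[[0,0,0.04],[0,0,0],1],[[0,0,0.043],[0,0,0],1],[[0,0,0.04],[0,0,0],1]]'; python3 -m crank '[[[-0.0274,0.0344,0],[0,0,0],1],[[-0.0274,0.0344,0],[0,0,0],1],[[-0.0274,0.0344,0],[0,0,0],1],[[-0.0274,0.0344,0],[0,0,0],1],[[-0.0274,0.0344,0],[0,0,0],1],[[-0.0274,0.0344,0],[0,0,0],1],[[-0.0274,0.0344,0],[0,0,0],1],[[-0.0274,0.0344,0],[0,0,0],1],[[0,0,0],[0,0,0],1],[[0,0,0],[0,0,0],1]]'
cat >> h.py <<'E'
def look(name,xy=None,ztop=.072,save=True):
    "wrist look: cap tops near height ztop, by depth"
    w=imaging.camera_model("wrist"); o=ctrl.get_obs(); p,d=imaging.snapshot("wrist"); P=cloud(w,d)
    if save: cv2.imwrite(f"pics/{name}.png",p)
    np.savez(f"pics/{name}.npz",d=d,**w)
    print("tcp",o["tool_pos"].round(4),o["orientation"].round(1),o["clock"],"joints",o["joint_pos"].round(1))
    b,g,r=[p[...,i].astype(int) for i in range(3)]
    for nm,mk in(("cap",(g-r>10)&(abs(P[...,2]-ztop)<.006)),("red",(r-g>25)&(r-b>10)&(P[...,2]>.01)&(P[...,2]<ztop))):
        for c,s in blobs(mk&(d>0),60):
            (u,v),_=cv2.minEnclosingCircle(np.argwhere((cv2.connectedComponents(mk.astype(np.uint8))[1]==cv2.connectedComponents(mk.astype(np.uint8))[1][int(c[1]),int(c[0])]))[:,::-1].astype(np.float32)) if mk[int(c[1]),int(c[0])] else (c,0)
            x0,y0,wd,ht=s[:4]; sub=mk[y0:y0+ht,x0:x0+wd]; q=P[y0:y0+ht,x0:x0+wd][sub]
            print(nm,c.round(0),s[:5],"mean",q.mean(0).round(4),"mid",((q.min(0)+q.max(0))/2).round(4),"size",np.ptp(q,axis=0).round(3),"circ ray",ray(w,(u,v),ztop).round(4))
    return p,P,w
E
python3 -c "
from h import *
look('w2')"
```

```text
clock: 6.15
tool_pos: [0.6437, -0.1754, 0.2522]
orientation: [-180.0, -0.0, -88.0]
force: [-0.5, -1.1, 0.6]
opening: 0.0817
gripper_force: 0.0
clock: 7.15
tool_pos: [0.4243, 0.1007, 0.2506]
orientation: [-179.9, 0.0, -87.9]
force: [1.0, -0.6, 0.6]
opening: 0.0876
gripper_force: 0.0
tcp [0.4243 0.1007 0.2506] [-179.9    0.   -87.9] 7.15 joints [ 39.4  -3.8 -25.4   0.  -68.4 -37.3]
cap [253. 173.] [238 159  30  30 697] mean [0.4249 0.0977 0.0708] mid [0.4252 0.0982 0.0708] size [0.037 0.038 0.005] circ ray [0.4248 0.0973 0.072 ]
cap [243. 274.] [230 263  27  23 520] mean [0.4332 0.24   0.0706] mid [0.4331 0.2401 0.0698] size [0.036 0.034 0.007] circ ray [0.4331 0.2392 0.072 ]
red [102. 134.] [ 89 122  19  32  94] mean [0.6144 0.0566 0.062 ] mid [0.6164 0.0616 0.0636] size [0.014 0.038 0.017] circ ray [0.609  0.0558 0.072 ]
red [253. 159.] [237 152  32  22 202] mean [0.4257 0.0821 0.0468] mid [0.4254 0.0888 0.0441] size [0.042 0.027 0.044] circ ray [0.4257 0.0788 0.072 ]
```

View pics/w2.png

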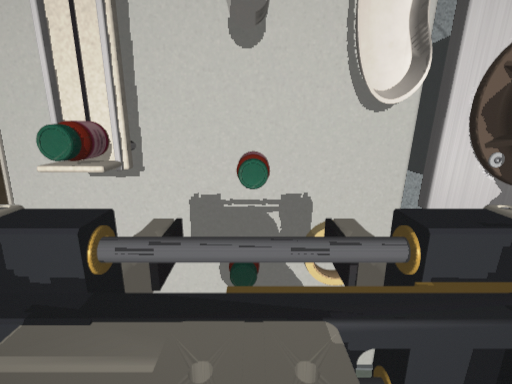

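Wrist view: the next jar's cap is at (253,173), i.e. (0.425, 0.098), with the jar beyond it at (243,274), i.e. (0.433, 0.240). Jar_0's cap is at (60,140) by the end stop. Heights of 0.071 fit, so I grasp.

```bash
python3 -m crank '[[[0.001,-0.003,-0.04],[0,0,0],1],[[0,0,-0.045],[0,0,0],1],[[0,0,-0.045],[0,0,0],1],[[0,0,-0.045],[0,0,0],1],[[0,0,-0.035],[0,0,0],1],[[0,0,-0.0185],[0,0,0],1],[[0,0,0],[0,0,0],-1],[[0,0,0],[0,0,0],-1],[[0,0,0],[0,0,0],-1],[[0,0,0],[0,0,0],-1],[[0,0,0],[0,0,0],-1],[[0,0,0],[0,0,0],-1]]'
python3 -m crank '[[[0,0,0],[0,0,0],-1],[[0,0,0],[0,0,0],-1],[[0,0,0],[0,0,0],-1],[[0,0,0],[0,0,0],-1]]'
python3 - <<'E'
from h import *
f=np.load("pics/w2.npz"); p=cv2.imread("pics/w2.png"); P=cloud(f,f["d"]); b,g,r=[p[...,i].astype(int) for i in range(3)]
mk=(g-r>10)&(abs(P[...,2]-.122)<.006)
for c,s in blobs(mk,60):
    x0,y0,w,h=s[:4]; q=P[y0:y0+h,x0:x0+w][mk[y0:y0+h,x0:x0+w]]; print(c,s,q.mean(0),(q.min(0)+q.max(0))/2,np.ptp(q,axis=0))
q=P[150:180,35:130].reshape(-1,3); q=q[(q[:,2]>.09)&(q[:,2]<.105)&(q[:,1]>.075)]; print("stop top",len(q),q.min(0),q.max(0))
E
```

```text
clock: 8.4
tool_pos: [0.4262, 0.0971, 0.0222]
orientation: [-179.9, 0.1, -88.1]
force: [-1.2, -0.4, 0.8]
opening: 0.0455
gripper_force: 0.3
clock: 8.8
tool_pos: [0.4262, 0.0971, 0.0222]
orientation: [-180.0, 0.0, -88.0]
force: [-2.0, -0.2, 8.2]
opening: 0.0448
gripper_force: 30.0
[ 55.83583407 141.95851721] [  36  124   41   37 1133] [0.63075968 0.06281499 0.12077251] [0.63163262 0.06319801 0.11984418] [0.03766831 0.03734001 0.00745898]
stop top 646 [0.59525376 0.07511818 0.09004484] [0.67319088 0.09914535 0.10323569]
```

```bash
python3 -m crank '[[[0,0,0.02],[0,0,0],-1],[[0,-0.0209,0.04],[0,0,0],-1],[[0,-0.0209,0.04],[0,0,0],-1],[[0,-0.0209,0.04],[0,0,0],-1],[[0.0418,-0.021,0],[0,0,0],-1],[[0.0418,0,0],[0,0,0],-1],[[0.0418,0,0],[0,0,0],-1],[[0.0418,0,0],[0,0,0],-1],[[0.0417,0,0],[0,0,0],-1],[[0,0,0],[0,0,0],-1],[[0,0,0],[0,0,0],-1],[[0,0,0],[0,0,0],-1]]'
```

```text
clock: 10.0
tool_pos: [0.6339, 0.0131, 0.1612]
orientation: [179.9, -0.0, -88.1]
force: [0.6, 0.2, -0.8]
opening: 0.045
gripper_force: 30.0
```

```bash
python3 -m crank '[[[0.001,0,-0.03],[0,0,0],-1],[[0,0,-0.025],[0,0,0],-1],[[0,0,-0.015],[0,0,0],-1],[[0,0,-0.01],[0,0,0],-1],[[0,0,-0.005],[0,0,0],-1],[[0,0,-0.003],[0,0,0],-1],[[0,0,0],[0,0,0],-1],[[0,0,0],[0,0,0],-1]]'
```

```text
clock: 10.8
tool_pos: [0.6362, 0.0133, 0.0744]
orientation: [-179.9, 0.0, -88.0]
force: [-0.1, -0.3, -0.3]
opening: 0.0442
gripper_force: 30.0
```

```bash
python3 -m crank '[[[0,0,-0.0015],[0,0,0],-1],[[0,0,-0.001],[0,0,0],-1],[[0,0,0],[0,0,0],-1]]';  python3 -m crank '[[[0,0,0],[0,0,0],1],[[0,0,0],[0,0,0],1],[[0,0,0],[0,0,0],1],[[0,0,0],[0,0,0],1],[[0,0,0.03],[0,0,0],1],[[0,0,0.04],[0,0,0],1],[[0,0,0.04],[0,0,0],1],[[0,0,0.04],[0,0,0],1],[[0,0,0.03],[0,0,0],1],[[0,0,0],[0,0,0],1],[[0,0,0],[0,0,0],1]]'; python3 -c "
from h import *
look('w3',ztop=.122)"
```

```text
clock: 11.1
tool_pos: [0.6362, 0.0132, 0.0723]
orientation: [-179.9, 0.0, -88.0]
force: [-1.9, 0.6, 6.8]
opening: 0.0447
gripper_force: 30.0
clock: 12.2
tool_pos: [0.6359, 0.0133, 0.2516]
orientation: [-179.9, 0.0, -88.1]
force: [0.2, 0.6, -0.7]
opening: 0.0876
gripper_force: 0.0
tcp [0.6359 0.0133 0.2516] [-179.9    0.   -88.1] 12.2 joints [ 18.7  16.1  -2.5  -0.  -71.4 -16.8]
cap [253. 185.] [237 168  34  34 925] mean [0.6356 0.0134 0.1208] mid [0.6353 0.0137 0.1198] size [0.036 0.037 0.007] circ ray [0.6355 0.0131 0.122 ]
cap [254. 224.] [238 211  33  25 702] mean [0.6332 0.0589 0.1206] mid [0.6331 0.0583 0.1196] size [0.036 0.029 0.007] circ ray [0.6332 0.0606 0.122 ]
red [253. 167.] [235 158  37  27 310] mean [ 0.6364 -0.002   0.0943] mid [0.636  0.0053 0.0879] size [0.042 0.028 0.051] circ ray [0.6362 0.0047 0.122 ]
red [254. 209.] [237 202  36  22 272] mean [0.6334 0.0479 0.0983] mid [0.6325 0.0539 0.0979] size [0.043 0.026 0.025] circ ray [0.6337 0.0403 0.122 ]
```

View pics/w3.png

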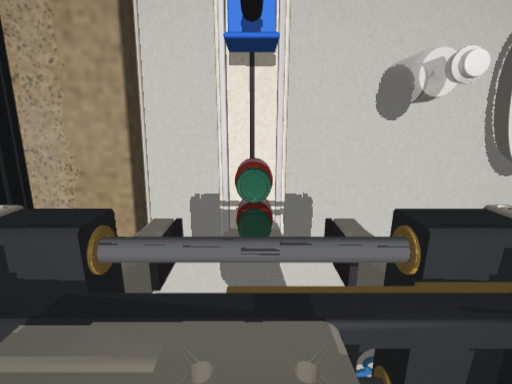

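The view shows both shelf jars upright at (254,185) and (254,222). The new one is at (0.6355, 0.0133), as intended, and the retainer is fully open with its face near row 42. Next is the jar at (0.433, 0.240).

```bash
python3 -m crank '[[[-0.0253,0.0284,0],[0,0,0],1],[[-0.0253,0.0284,0],[0,0,0],1],[[-0.0253,0.0284,0],[0,0,0],1],[[-0.0253,0.0284,0],[0,0,0],1],[[-0.0253,0.0284,0],[0,0,0],1],[[-0.0253,0.0284,0],[0,0,0],1],[[-0.0253,0.0284,0],[0,0,0],1],[[-0.0255,0.0279,0],[0,0,0],1],[[0,0,0],[0,0,0],1],[[0,0,0],[0,0,0],1]]'; python3 -c "
from h import *
p,P,w=look('w4')
m=dict(np.load('pics/topcam.npz')); print('tape edge',ray(m,(181,244),.02))"
```

```text
clock: 13.25
tool_pos: [0.4323, 0.2401, 0.25]
orientation: [179.9, -0.1, -87.9]
force: [0.3, -0.0, -0.0]
opening: 0.0878
gripper_force: 0.0
tcp [0.4323 0.2401 0.25  ] [ 1.799e+02 -1.000e-01 -8.790e+01] 13.25 joints [ 51.9   2.5 -19.3  -0.  -68.4 -49.8]
cap [252. 178.] [238 163  29  30 693] mean [0.4331 0.242  0.0708] mid [0.4331 0.2422 0.0704] size [0.036 0.037 0.006] circ ray [0.433  0.2417 0.072 ]
red [100.  20.] [95  2  8 30 74] mean [0.612  0.0681 0.0596] mid [0.6135 0.0661 0.0605] size [0.007 0.026 0.01 ] circ ray [0.6057 0.0718 0.072 ]
red [372. 158.] [351 138  32  51 119] mean [0.2648 0.2172 0.0237] mid [0.2738 0.2254 0.0233] size [0.049 0.07  0.005] circ ray [0.2863 0.2112 0.072 ]
red [252. 163.] [236 156  33  22 214] mean [0.4344 0.2268 0.0469] mid [0.4333 0.2332 0.0433] size [0.043 0.027 0.046] circ ray [0.4344 0.2232 0.072 ]
red [344. 188.] [325 169  43  26  94] mean [0.3    0.2619 0.0236] mid [0.2978 0.253  0.0236] size [0.064 0.036 0.003] circ ray [0.317  0.2508 0.072 ]
tape edge [0.34012175 0.22964921 0.02      ]
```

```bash
python3 -m crank '[[[0.001,0.0018,-0.04],[0,0,0],1],[[0,0,-0.045],[0,0,0],1],[[0,0,-0.045],[0,0,0],1],[[0,0,-0.045],[0,0,0],1],[[0,0,-0.035],[0,0,0],1],[[0,0,-0.018],[0,0,0],1],[[0,0,0],[0,0,0],-1],[[0,0,0],[0,0,0],-1],[[0,0,0],[0,0,0],-1],[[0,0,0],[0,0,0],-1],[[0,0,0],[0,0,0],-1],[[0,0,0],[0,0,0],-1]]'
python3 -m crank '[[[0,0,0],[0,0,0],-1],[[0,0,0],[0,0,0],-1],[[0,0,0],[0,0,0],-1]]'
```

```text
clock: 14.5
tool_pos: [0.4344, 0.242, 0.0238]
orientation: [-179.9, 0.1, -88.1]
force: [-0.7, 0.9, 0.1]
opening: 0.0455
gripper_force: 0.3
clock: 14.8
tool_pos: [0.4344, 0.242, 0.0237]
orientation: [-180.0, 0.0, -88.0]
force: [-2.0, -0.4, 7.3]
opening: 0.0446
gripper_force: 30.0
```

```bash
python3 -m crank '[[[0,0,0.03],[0,0,0],-1],[[0,0,0.04],[0,0,0],-1],[[0,0,0.04],[0,0,0],-1],[[0,0,0.04],[0,0,0],-1],[[0.02,-0.028,0],[0,0,0],-1],[[0.025,-0.033,0],[0,0,0],-1],[[0.025,-0.033,0],[0,0,0],-1],[[0.025,-0.034,0],[0,0,0],-1],[[0.025,-0.034,0],[0,0,0],-1],[[0.025,-0.034,0],[0,0,0],-1],[[0.025,-0.034,0],[0,0,0],-1],[[0.02,-0.028,0],[0,0,0],-1]]'; python3 -m crank '[[[0.0145,-0.0197,0],[0,0,0],-1],[[0,0,0],[0,0,0],-1],[[0,0,0],[0,0,0],-1]]'
```

```text
clock: 16.0
tool_pos: [0.625, -0.0183, 0.1727]
orientation: [180.0, -0.0, -88.1]
force: [-0.6, -0.1, 0.7]
opening: 0.0446
gripper_force: 30.0
clock: 16.3
tool_pos: [0.6383, -0.0365, 0.1724]
orientation: [179.9, 0.0, -88.1]
force: [-0.3, 1.5, -0.1]
opening: 0.0445
gripper_force: 30.0
```

```bash
python3 -m crank '[[[0.0005,0.0008,-0.035],[0,0,0],-1],[[0,0,-0.03],[0,0,0],-1],[[0,0,-0.015],[0,0,0],-1],[[0,0,-0.01],[0,0,0],-1],[[0,0,-0.005],[0,0,0],-1],[[0,0,-0.003],[0,0,0],-1],[[0,0,-0.001],[0,0,0],-1],[[0,0,0],[0,0,0],-1],[[0,0,0],[0,0,0],-1]]'
```

```text
clock: 17.2
tool_pos: [0.6396, -0.0352, 0.0748]
orientation: [-179.9, 0.0, -88.1]
force: [0.3, -0.3, -0.3]
opening: 0.0442
gripper_force: 30.0
```

```bash
python3 -m crank '[[[0,0,-0.0015],[0,0,0],-1],[[0,0,0],[0,0,0],-1]]';  python3 -m crank '[[[0,0,0],[0,0,0],1],[[0,0,0],[0,0,0],1],[[0,0,0],[0,0,0],1],[[0,0,0],[0,0,0],1],[[0,0,0.03],[0,0,0],1],[[0,0,0.04],[0,0,0],1],[[0,0,0.04],[0,0,0],1],[[0,0,0.04],[0,0,0],1],[[0,0,0.03],[0,0,0],1],[[0,0,0],[0,0,0],1],[[0,0,0],[0,0,0],1]]'; python3 -c "
from h import *
p,P,w=look('w5',ztop=.122)
b,g,r=[p[...,i].astype(int) for i in range(3)]
q=P[(b-r>60)&(P[...,2]>.098)&(P[...,2]<.115)]; q=q[(q[:,1]<-.07)&(q[:,0]>.55)&(q[:,0]<.75)]; print('retainer top',len(q),q.min(0),q.max(0)) if len(q) else None"
```

```text
clock: 17.4
tool_pos: [0.6397, -0.0353, 0.0738]
orientation: [-179.9, -0.0, -88.0]
force: [-1.7, 0.0, 4.9]
opening: 0.0445
gripper_force: 30.0
clock: 18.5
tool_pos: [0.6393, -0.0351, 0.2531]
orientation: [-179.9, 0.0, -88.1]
force: [-0.2, -0.2, -1.0]
opening: 0.0876
gripper_force: 0.0
tcp [ 0.6393 -0.0351  0.2531] [-179.9    0.   -88.1] 18.5 joints [ 14.3  16.4  -1.8  -0.  -71.7 -12.3]
cap [253. 184.] [237 167  34  35 926] mean [ 0.6391 -0.0353  0.1208] mid [ 0.6388 -0.0347  0.1197] size [0.036 0.038 0.007] circ ray [ 0.6393 -0.0357  0.122 ]
cap [255. 224.] [239 210  32  26 715] mean [0.6359 0.0105 0.1206] mid [0.636  0.0097 0.1198] size [0.036 0.03  0.007] circ ray [0.6359 0.0121 0.122 ]
cap [256. 270.] [240 263  32  17 437] mean [0.6328 0.0685 0.1208] mid [0.6332 0.0696 0.1208] size [0.037 0.022 0.004] circ ray [0.6332 0.0611 0.122 ]
red [407.   4.] [389   0  37  13 206] mean [ 0.4583 -0.2476  0.0279] mid [ 0.4574 -0.2507  0.0284] size [0.031 0.014 0.036] circ ray [ 0.5029 -0.2117  0.122 ]
red [253. 166.] [235 157  38  28 315] mean [ 0.6401 -0.0506  0.0944] mid [ 0.6387 -0.0432  0.0872] size [0.044 0.028 0.054] circ ray [ 0.6394 -0.0439  0.122 ]
red [255. 208.] [237 198  36  25 282] mean [ 0.6363 -0.0009  0.0969] mid [0.636  0.0047 0.0856] size [0.043 0.025 0.049] circ ray [ 0.6361 -0.0021  0.122 ]
retainer top 366 [ 0.61566171 -0.17525627  0.09825085] [ 0.66995865 -0.13266294  0.11181433]
```

All three shelf jars are on the centre line. Now for the last jar, at about (0.453, -0.267). I turn the tool 40° so that its narrow side faces bottle_b.

```bash
python3 -m crank '[[[-0.0233,-0.029,0],[0,0,5],1],[[-0.0233,-0.029,0],[0,0,5],1],[[-0.0233,-0.029,0],[0,0,5],1],[[-0.0233,-0.029,0],[0,0,5],1],[[-0.0233,-0.029,0],[0,0,5],1],[[-0.0233,-0.029,0],[0,0,5],1],[[-0.0233,-0.029,0],[0,0,5],1],[[-0.0233,-0.029,0],[0,0,5],1],[[0,0,0],[0,0,0],1],[[0,0,0],[0,0,0],1]]'; python3 -c "
from h import *
p,P,w=look('w6')
q=P[(P[...,2]>.05)&(P[...,2]<.15)&(P[...,0]>.46)&(P[...,0]<.56)&(P[...,1]<-.28)&(P[...,1]>-.39)];print('bottle_b',len(q),q.min(0),q.max(0))"
```

```text
clock: 19.55
tool_pos: [0.4518, -0.2677, 0.2514]
orientation: [179.9, 0.1, -48.2]
force: [1.1, 0.4, -0.2]
opening: 0.0876
gripper_force: 0.0
tcp [ 0.4518 -0.2677  0.2514] [ 1.799e+02  1.000e-01 -4.820e+01] 19.55 joints [ -9.2   5.5 -15.8  -0.  -68.8  51. ]
cap [386.  27.] [359   0  56  61 418] mean [ 0.4528 -0.4903  0.0699] mid [ 0.4496 -0.4909  0.0705] size [0.091 0.006 0.009] circ ray [ 0.4515 -0.4884  0.072 ]
cap [476.  52.] [442  19  68  65 579] mean [ 0.359  -0.5397  0.073 ] mid [ 0.3587 -0.5411  0.072 ] size [0.006 0.088 0.012] circ ray [ 0.3596 -0.5394  0.072 ]
cap [ 70. 152.] [ 46 137  44  31 214] mean [ 0.6387 -0.1398  0.0722] mid [ 0.6415 -0.1391  0.072 ] size [0.054 0.004 0.012] circ ray [ 0.6422 -0.1389  0.072 ]
cap [252. 175.] [238 160  30  30 688] mean [ 0.4533 -0.2675  0.0708] mid [ 0.4527 -0.2671  0.0709] size [0.037 0.038 0.006] circ ray [ 0.4533 -0.2678  0.072 ]
red [201.  24.] [198  12   7  27 128] mean [ 0.6139 -0.3582  0.0512] mid [ 0.6145 -0.3577  0.0467] size [0.006 0.016 0.05 ] circ ray [ 0.6079 -0.3545  0.072 ]
red [184.  29.] [172  16  25  26 176] mean [ 0.6262 -0.3414  0.0493] mid [ 0.632  -0.3413  0.041 ] size [0.031 0.008 0.062] circ ray [ 0.6176 -0.3412  0.072 ]
red [254. 160.] [237 153  32  24 194] mean [ 0.4622 -0.2801  0.0472] mid [ 0.4545 -0.2724  0.0429] size [0.042 0.035 0.045] circ ray [ 0.4645 -0.2825  0.072 ]
red [326. 193.] [309 181  34  34 357] mean [ 0.3643 -0.3123  0.0637] mid [ 0.3584 -0.3074  0.0584] size [0.041 0.039 0.027] circ ray [ 0.3636 -0.3076  0.072 ]
red [ 42. 200.] [ 27 194  26  14 142] mean [ 0.6374 -0.0559  0.0623] mid [ 0.6387 -0.0547  0.0629] size [0.029 0.008 0.018] circ ray [ 0.6346 -0.0601  0.072 ]
bottle_b 1867 [ 0.46024423 -0.36668597  0.05017187] [ 0.54316272 -0.28022996  0.14579517]
```

View pics/w6.png

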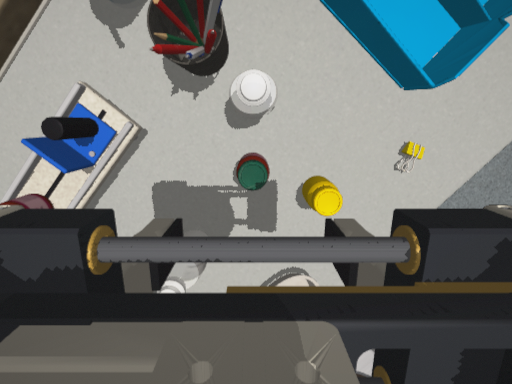

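The view shows the last jar's green cap at (252,175), red body, with the yellow look-alike at (323,196) and bottle_b at (254,90). I narrow the fingers somewhat to stay clear of the yellow one, then descend.

```bash
python3 -m crank '[[[0.0013,0,-0.035],[0,0,0],0.5],[[0,0,-0.04],[0,0,0],0.5],[[0,0,-0.04],[0,0,0],0.5],[[0,0,-0.035],[0,0,0],0.5],[[0,0,-0.03],[0,0,0],0.5],[[0,0,-0.025],[0,0,0],0.5],[[0,0,-0.015],[0,0,0],0.5],[[0,0,-0.0075],[0,0,0],0.5],[[0,0,0],[0,0,0],-1],[[0,0,0],[0,0,0],-1],[[0,0,0],[0,0,0],-1],[[0,0,0],[0,0,0],-1]]'
python3 -m crank '[[[0,0,0],[0,0,0],-1],[[0,0,0],[0,0,0],-1],[[0,0,0],[0,0,0],-1],[[0,0,0],[0,0,0],-1]]'
```

```text
clock: 20.8
tool_pos: [0.4548, -0.2673, 0.026]
orientation: [-179.9, -0.1, -48.1]
force: [0.2, 0.9, 1.4]
opening: 0.0445
gripper_force: 30.0
clock: 21.2
tool_pos: [0.4548, -0.2673, 0.0259]
orientation: [-179.9, -0.1, -48.1]
force: [-0.2, 3.3, 6.3]
opening: 0.0445
gripper_force: 30.0
```

```bash
python3 -m crank '[[[0,0,0.03],[0,0,0],-1],[[0,0,0.04],[0,0,0],-1],[[0,0,0.04],[0,0,0],-1],[[0,0,0.04],[0,0,0],-1],[[0.018,0.018,0],[0,0,-4],-1],[[0.025,0.025,0],[0,0,-5],-1],[[0.025,0.025,0],[0,0,-5],-1],[[0.025,0.025,0],[0,0,-5.5],-1],[[0.025,0.025,0],[0,0,-5.5],-1],[[0.025,0.025,0],[0,0,-5],-1],[[0.025,0.025,0],[0,0,-5],-1],[[0.0178,0.0151,0],[0,0,-5],-1]]'; python3 -m crank '[[[0,0,0],[0,0,0],-1],[[0,0,0],[0,0,0],-1],[[0,0,0],[0,0,0],-1]]'
```

```text
clock: 22.4
tool_pos: [0.6409, -0.0824, 0.1746]
orientation: [180.0, 0.0, -88.2]
force: [0.0, -1.1, -0.5]
opening: 0.0448
gripper_force: 30.0
clock: 22.7
tool_pos: [0.6391, -0.0846, 0.1748]
orientation: [180.0, 0.0, -88.0]
force: [-0.1, 0.1, -0.7]
opening: 0.0446
gripper_force: 30.0
```

```bash
python3 -m crank '[[[0.001,0,-0.035],[0,0,0],-1],[[0,0,-0.03],[0,0,0],-1],[[0,0,-0.015],[0,0,0],-1],[[0,0,-0.01],[0,0,0],-1],[[0,0,-0.005],[0,0,0],-1],[[0,0,-0.003],[0,0,0],-1],[[0,0,-0.001],[0,0,0],-1],[[0,0,0],[0,0,0],-1],[[0,0,0],[0,0,0],-1]]'
```

```text
clock: 23.6
tool_pos: [0.6413, -0.0841, 0.0768]
orientation: [-179.9, 0.0, -88.1]
force: [-0.4, -0.0, -1.3]
opening: 0.0445
gripper_force: 30.0
```

```bash
python3 -m crank '[[[0,0,-0.0012],[0,0,0],-1],[[0,0,0],[0,0,0],-1]]';  python3 -m crank '[[[0,0,0],[0,0,0],1],[[0,0,0],[0,0,0],1],[[0,0,0],[0,0,0],1],[[0,0,0],[0,0,0],1],[[0,0,0.03],[0,0,0],1],[[0,0,0.04],[0,0,0],1],[[0,0,0.04],[0,0,0],1],[[0,0,0.04],[0,0,0],1],[[0,0,0.03],[0,0,0],1],[[0,0,0],[0,0,0],1],[[0,0,0],[0,0,0],1]]'; python3 -c "
from h import *
p,P,w=look('w7',ztop=.122)
b,g,r=[p[...,i].astype(int) for i in range(3)]
q=P[(p.max(2)<90)&(P[...,2]>.119)&(P[...,2]<.13)&(P[...,1]<-.14)]; q=q[(q[:,0]>.6)&(q[:,0]<.69)]; print('post',len(q),q.min(0),q.max(0),q.mean(0))"
```

```text
clock: 23.8
tool_pos: [0.6414, -0.0841, 0.076]
orientation: [-179.9, -0.0, -88.0]
force: [-1.3, 0.9, 4.8]
opening: 0.0449
gripper_force: 30.0
clock: 24.9
tool_pos: [0.641, -0.084, 0.2554]
orientation: [-179.9, 0.0, -88.1]
force: [-0.0, -0.4, -1.1]
opening: 0.0878
gripper_force: 0.0
tcp [ 0.641  -0.084   0.2554] [-179.9    0.   -88.1] 24.9 joints [  9.8  16.9  -0.8  -0.  -72.2  -7.8]
cap [253. 184.] [237 167  34  35 911] mean [ 0.6408 -0.0835  0.1208] mid [ 0.6405 -0.083   0.1197] size [0.036 0.038 0.007] circ ray [ 0.6408 -0.0841  0.122 ]
cap [253. 223.] [238 209  32  27 726] mean [ 0.6391 -0.0379  0.1207] mid [ 0.6389 -0.0385  0.1198] size [0.036 0.031 0.007] circ ray [ 0.6393 -0.0367  0.122 ]
cap [255. 269.] [240 263  31  16 394] mean [0.6355 0.0203 0.1209] mid [0.6354 0.021  0.1211] size [0.036 0.022 0.005] circ ray [0.6354 0.0145 0.122 ]
red [253. 167.] [235 158  37  27 304] mean [ 0.6412 -0.0988  0.0948] mid [ 0.6411 -0.0921  0.0891] size [0.043 0.027 0.05 ] circ ray [ 0.6411 -0.092   0.122 ]
red [253. 207.] [236 199  36  23 280] mean [ 0.6398 -0.0494  0.0963] mid [ 0.6389 -0.0439  0.0845] size [0.043 0.025 0.048] circ ray [ 0.64   -0.0575  0.122 ]
red [255. 280.] [240 275  32  11 169] mean [0.6337 0.0491 0.0984] mid [0.6337 0.0506 0.0932] size [0.041 0.013 0.029] circ ray [0.6341 0.0352 0.122 ]
post 415 [ 0.63303605 -0.18755279  0.11956617] [ 0.65520171 -0.16359524  0.1272923 ] [ 0.64411165 -0.17490903  0.12411569]
```

View pics/w7.png

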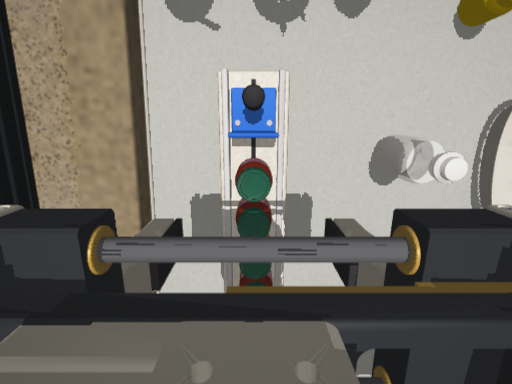

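The row of four is upright on the centre line, with caps at (253,184), (253,223), (255,269) and one below. The post is at (253,97), i.e. (0.644, -0.1755). Now I grip it.

```bash
python3 -m crank '[[[0.001,-0.03,0],[0,0,0],0.5],[[0.001,-0.035,0],[0,0,0],0.5],[[0.001,-0.0267,-0.01],[0,0,0],0.5],[[0,0,-0.035],[0,0,0],0.5],[[0,0,-0.04],[0,0,0],0.5],[[0,0,-0.04],[0,0,0],0.5],[[0,0,-0.028],[0,0,0],0.5],[[0,0,-0.0154],[0,0,0],0.5],[[0,0,0],[0,0,0],0.5],[[0,0,0],[0,0,0],-1],[[0,0,0],[0,0,0],-1],[[0,0,0],[0,0,0],-1]]'
python3 -m crank '[[[0,0,0],[0,0,0],-1],[[0,0,0],[0,0,0],-1],[[0,0,0],[0,0,0],-1],[[0,0,0],[0,0,0],-1],[[0,0,0],[0,0,0],-1],[[0,0,0],[0,0,0],-1]]'
```

```text
clock: 26.15
tool_pos: [0.6446, -0.1759, 0.0877]
orientation: [-179.9, -0.0, -88.1]
force: [-0.0, -0.4, 0.3]
opening: 0.047
gripper_force: 0.0
clock: 26.75
tool_pos: [0.6446, -0.1759, 0.0869]
orientation: [-179.9, -0.0, -88.0]
force: [3.5, 0.3, 1.9]
opening: 0.0233
gripper_force: 30.0
```

```bash
python3 -m crank '[[[-0.0001,0.004,0],[0,0,0],-1],[[-0.0002,0.005,0],[0,0,0],-1],[[-0.0002,0.005,0],[0,0,0],-1],[[-0.0002,0.005,0],[0,0,0],-1],[[-0.0001,0.003,0],[0,0,0],-1],[[-0.0001,0.002,0],[0,0,0],-1],[[-0.0001,0.002,0],[0,0,0],-1],[[-0.0001,0.002,0],[0,0,0],-1],[[-0.0001,0.002,0],[0,0,0],-1],[[-0.0001,0.002,0],[0,0,0],-1],[[0,0.002,0],[0,0,0],-1],[[0,0.001,0],[0,0,0],-1]]'
python3 -m crank '[[[-0.0001,0.001,0],[0,0,0],-1],[[0,0.001,0],[0,0,0],-1],[[0,0.001,0],[0,0,0],-1],[[0,0.001,0],[0,0,0],-1],[[0,0,0],[0,0,0],-1]]'
```

```text
clock: 27.95
tool_pos: [0.6434, -0.1406, 0.0869]
orientation: [-179.9, -0.0, -88.0]
force: [5.1, -3.0, 2.3]
opening: 0.0234
gripper_force: 30.0
clock: 28.45
tool_pos: [0.6433, -0.1367, 0.0869]
orientation: [-179.9, -0.0, -88.0]
force: [5.5, -2.3, 3.3]
opening: 0.0232
gripper_force: 30.0
```

```bash
python3 -m crank '[[[-0.0001,0.001,0],[0,0,0],-1],[[0,0.001,0],[0,0,0],-1],[[0,0,0],[0,0,0],-1]]'; python3 -m crank '[[[0,0.001,0],[0,0,0],-1],[[0,0,0],[0,0,0],-1]]'; python3 -m crank '[[[0,0.001,0],[0,0,0],-1],[[0,0,0],[0,0,0],-1]]'; python3 -c "
from h import *
p,P,w=look('w8',ztop=.122)"
```

```text
clock: 28.75
tool_pos: [0.6432, -0.1348, 0.0869]
orientation: [-179.9, -0.0, -88.0]
force: [6.8, -3.4, 3.0]
opening: 0.0226
gripper_force: 30.0
clock: 28.95
tool_pos: [0.6432, -0.1338, 0.0869]
orientation: [-179.9, -0.0, -88.0]
force: [5.0, -2.6, 2.1]
opening: 0.0233
gripper_force: 30.0
clock: 29.15
tool_pos: [0.6432, -0.1328, 0.0869]
orientation: [-179.9, -0.0, -88.0]
force: [5.8, -2.3, 3.0]
opening: 0.0234
gripper_force: 30.0
tcp [ 0.6432 -0.1328  0.0869] [-179.9   -0.   -88. ] 29.15 joints [  5.3  25.2 -11.6   0.  -53.   -3.4]
```

```bash
python3 -m crank '[[[0,0.001,0],[0,0,0],-1],[[0,0,0],[0,0,0],-1]]' | grep -E 'pos|force:'; python3 -m crank '[[[0,0.0005,0],[0,0,0],-1],[[0,0,0],[0,0,0],-1]]'| grep -E 'pos|force:'
```

```text
tool_pos: [0.6431, -0.1318, 0.087]
force: [5.4, -2.7, 2.1]
gripper_force: 30.0
tool_pos: [0.6431, -0.1314, 0.0869]
force: [5.4, -3.3, 2.7]
gripper_force: 30.0
```

```bash
python3 -m crank '[[[0,0.0007,0],[0,0,0],-1],[[0,0,0],[0,0,0],-1]]' | grep -E 'pos|^force:'; python3 -m crank '[[[0,0.0007,0],[0,0,0],-1],[[0,0,0],[0,0,0],-1]]'| grep -E 'pos|^force:'
```

```text
tool_pos: [0.6431, -0.1313, 0.0869]
force: [4.7, -7.0, 0.9]
tool_pos: [0.6431, -0.1312, 0.0869]
force: [6.5, -9.5, 1.0]
```

Force has risen to 9.5 N and the motion has stopped, so the row is snug. I back off the command 1 mm to relax it, release, retreat and check.

```bash
python3 -m crank '[[[0,-0.001,0],[0,0,0],-1],[[0,0,0],[0,0,0],-1],[[0,0,0],[0,0,0],0.5],[[0,0,0],[0,0,0],0.5],[[0,0,0],[0,0,0],0.5],[[0,0,0],[0,0,0],0.5],[[0,0,0.02],[0,0,0],0.5],[[0,0,0.04],[0,0,0],0.5],[[0,0,0.04],[0,0,0],0.5],[[0,0,0.04],[0,0,0],0.5],[[0,0,0.03],[0,0,0],0.5]]'; python3 -m crank '[[[0,0.04,0],[0,0,0],0.5],[[0,0.04,0],[0,0,0],0.5],[[0,0.04,0],[0,0,0],0.5],[[0,0.04,0],[0,0,0],0.5],[[0,0.03,0],[0,0,0],0.5],[[0,0,0],[0,0,0],0.5],[[0,0,0],[0,0,0],0.5]]'; python3 - <<'E'
from h import *
look('w9',ztop=.122)
p,d=imaging.snapshot("side"); cv2.imwrite("pics/side9.png",cv2.resize(p[130:330,130:350],None,fx=2.6,fy=2.6)); 
w=np.load("pics/w9.npz"); q=cv2.imread("pics/w9.png"); P=cloud(w,w["d"]); b,g,r=[q[...,i].astype(int) for i in range(3)]
X=P[(b-r>60)&(abs(P[...,2]-.11)<.005)&(abs(P[...,0]-.64)<.05)]; print("retainer top",len(X),X.min(0),X.max(0))
E
```

```text
clock: 31.1
tool_pos: [0.6424, -0.1309, 0.2593]
orientation: [-179.9, -0.0, -88.0]
force: [1.3, -0.5, 0.1]
opening: 0.0658
gripper_force: 0.0
clock: 31.8
tool_pos: [0.6419, 0.0599, 0.2561]
orientation: [179.9, -0.0, -88.0]
force: [-0.3, 0.4, 0.5]
opening: 0.0659
gripper_force: 0.0
tcp [0.6419 0.0599 0.2561] [179.9  -0.  -88. ] 31.8 joints [ 22.6  16.8  -0.8  -0.  -72.4 -20.6]
cap [259.  59.] [ 241   38   38   42 1276] mean [ 0.6401 -0.0664  0.1208] mid [ 0.6398 -0.0665  0.1201] size [0.037 0.038 0.008] circ ray [ 0.6402 -0.0663  0.122 ]
cap [259. 106.] [ 241   87   36   39 1083] mean [ 0.6388 -0.0216  0.1208] mid [ 0.6388 -0.0216  0.1203] size [0.036 0.037 0.007] circ ray [ 0.6386 -0.0218  0.122 ]
cap [260. 150.] [243 133  35  35 962] mean [0.6354 0.0229 0.1209] mid [0.6355 0.023  0.121 ] size [0.037 0.036 0.005] circ ray [0.6352 0.0226 0.122 ]
cap [261. 190.] [245 174  33  34 892] mean [0.6327 0.0671 0.1208] mid [0.6325 0.0679 0.1201] size [0.036 0.038 0.007] circ ray [0.6326 0.0668 0.122 ]
red [256.  79.] [238  57  41  32 270] mean [ 0.6427 -0.0517  0.0946] mid [ 0.6414 -0.0571  0.0747] size [0.044 0.031 0.054] circ ray [ 0.6428 -0.0479  0.122 ]
red [254. 128.] [239  90  41  65 287] mean [0.6411 0.     0.0984] mid [ 0.6377 -0.0044  0.0847] size [0.049 0.07  0.071] circ ray [6.423e-01 3.000e-04 1.220e-01]
red [259. 174.] [242 167  38  25 263] mean [0.6351 0.0537 0.0972] mid [0.63   0.0635 0.0827] size [0.049 0.034 0.066] circ ray [0.6357 0.049  0.122 ]
retainer top 381 [ 0.61378097 -0.09537151  0.1050777 ] [ 0.66829906 -0.08802567  0.11182018]
```

View pics/side9.png

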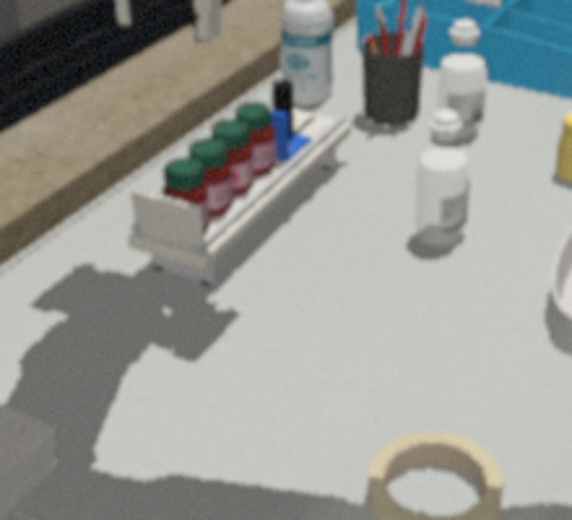

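The picture shows four upright jars in a tight row between the stop and the retainer, with the bystanders in place. Cap centres are spaced about 45 mm apart and lie within 3 mm of the centre line. The retainer face is at y ≈ -0.089, a gap of about 180 mm. The gripper is clear, so I hand in.

```bash
python3 -c "
from plant import close_job
print(close_job())"
```

```text
the job is handed in; nothing more can be done
None
```

The job is handed in at about 32 s: four jars upright and snug on the shelf with the retainer closed to a gap of about 180 mm, bottles and pen pot where they were, and the gripper clear; the hand-in returned no verdict.

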